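# Park the sprung jaw of a tile jig open and slide the tile out

### The arm

A 6-joint arm with a two-finger parallel gripper is mounted at the origin on the work surface. World frame = base frame: x ahead of the robot, y to its left, z up, the work surface at z = 0. Lengths are in m, angles in degrees, forces in N, time in s.
With the tool pointing down it reaches from about 0.3 to 0.75 m from the base axis. Payload 8.5 kg.
Tool frame: the origin (TCP) lies at the very end of the fingers, on their centre line; the grasp point (between the pads) lies 19 mm behind it; z points along the fingers, y is the line along which they close (so a half turn about z gives the same grasp; the last joint's range is limited). The gripper opens to 85 mm and grips with 20 to 120 N. Pads are 22 mm wide; open, the fingers measure 114 mm over their backs; the gripper's body (76 mm by 85 mm) begins 54 mm behind the grasp point. The pads swing forward as they close: fully open they stand 13 mm farther back than shut.
Start: joints at [-84.242, 21.807, 74.336, -0, 83.858, -12.336], TCP at [0.171, -0.523, 0.193] pointing down, gripper open.
Joint ranges: [-178.18, 178.18], [-50.72, 133.34], [12.68, 142.11], [-81.47, 261.47], [9.98, 163.14], [-165.26, 165.26]. Speed limits (degrees/s): [136.94, 136.94, 180, 180, 180, 180].

### API

Orientations are given as a 3x3 rotation matrix whose columns are the frame's x, y, z axes.
In Python, from rig import env gives the robot as it stands.
- The arm moves only by the tool move_arm, never from a script. Its argument "plan" is a list of rows, each a list of 7 numbers: the turn, a rotation vector about the tool's x, y, z in degrees, then the shift along the tool's x, y, z in cm, then the gripper command: -1 is shut, 1 is fully open, values between are in proportion. In form: [[ax, ay, az, tx, ty, tz, jaw], ...]. A call has 1 to 5 rows; each row is the pose to reach, as a shift and turn from the pose commanded when the call began, along the tool's axes at that moment; what a row does not reach only later rows make up. A row lasts 1/10 s, in which the tool goes at most 50 mm and 8.59 degrees, less where a joint would pass 70% of its speed; a pose out of reach is approached as far as the arm can. A call with a gripper value outside its range is refused whole. The fingers move at their own pace and stop on an object; "squeeze" is the grip in N (left out, the last holds). Time passes only in rows, so rows that repeat a pose let the fingers close. It gives the time, the measured TCP pose, the force, the opening and the grip force at its end, in the units of the state.
- env.observe(): the state, without advancing time (a new reading comes with each control period).
- env.get_image(name): name is "side" or "top" or "wrist"; returns a dict with "color" (480x640x3 uint8, red, green, blue), "fov_y" (degrees; the focal length in pixels is half the picture's height over the tangent of half this angle, whatever the lens; pixels are square), "cx", "cy" (the principal point, pixels), "distortion" ([k1, k2, p1, p2, k3] as OpenCV has them; the pictures are not rectified), "R" (3x3) and "t" (3): a world point X has camera coordinates R X + t. Camera axes: x right, y down, z forward; pixel columns grow to the right and rows downward; lengths in m; the calibration is good to about 2 mm. A picture is of the moment at which its call begins. There is no depth.
- env.close_job(): hands the job in; it is judged then, once.
Trained networks look in a picture, given as the dict that the camera call returned (one of the last four; its "shot" number tells which), for a name from the list of things; names that differ only in an ending like _2 or _b are one class to them, and where a whole thing is asked for, a point or a joint stands for the part that bears it (a point fixed in the world has none). Each returns a list of dicts, best first, with "conf" (0 to 1); they miss things now and then, are a little off and sometimes report something else, mostly with a low value. They report only what shows in the picture. A call takes as long as a camera call. They do not tell look-alikes from the thing itself.
- env.outline_of(target, picture): "mask" (480x640 bool, what is visible of it) and "bbox" ([centre column, centre row, width, height] in pixels, round what is visible of it).
- env.tip_of(target, picture): "pixel" ([column, row] in pixels: a listed point, or the origin of a listed thing).
The state is a dict: "time_s": time; "q": joint angles; "qvel": joint speeds; "joint_efforts": joint torques, N m; "position": TCP position; "tool_rot": TCP orientation; "ft_force": force on the tool from outside, world axes, zero at the start; "wrist_torque": the same for the moment, N m; "grip_width": finger opening in m; "gripper_force": force on a finger pad.
Only numpy, scipy, OpenCV 4.12 (cv2) and the standard library are available. Lean on these libraries where they do the work, as an engineer would, in place of code of your own. Each camera call takes 0.05 s, during which the arm holds its last target. There are 200 camera calls.

### The job

The freshly decorated tile is clamped in the tile jig. Open the clamp: push the sprung jaw back by its upright tab, well past its catch, and let go, so that it comes part of the way back and stays parked open on the stop pin. Then push the freed tile along the bed and out of the jig's end until it lies wholly on the empty plywood board, without picking it up; leave the jaw parked, the finished tile on the other board where it is, and the bottle, jar and bowl standing undisturbed.

Things in the scene. Friction and masses are not known exactly. Their poses are not given: they have to be found in the camera images.
- jig: Tile jig: fixed aluminium plate 328 x 210 x 12 mm. Origin: on the table, under the middle of the clamped tile's place. x points from the fixed fence to the sprung jaw, y along bed and fence, z up. Bed top 12 mm up, y = -105 to +105 mm, open at both ends. Fence: inner face at x = -50 mm, 26 mm high (all heights above the table). Rear block with springs from x = 195 mm, 42 mm high.
- jaw (a joint): Jaw position along the jig's +x, m: 0 = clamping the tile, -0.012 = fully forward (empty jig), 0.036 = hard back, 0.022 = parked on the stop pin. A spring pushes it forward (4 N at 0, 8 N at the back; the catch adds 2 N). The pin drops only once the jaw is pushed past 0.022 (go to 0.028 or more); let go after that, it returns to 0.022 and stays; let go earlier, it springs back onto the tile.
- tab (a point): Middle of the front face (towards the tile) of the jaw's upright push tab, 44 mm above the table. Steel plate 44 mm wide along the jig's y, 6 mm thick, from 24 to 64 mm high; pushed along the jig's +x. In front of it the jaw's carriage is flat, 24 mm high, for 50 mm; then the jaw bar, 12 mm thick, 30 mm high, 100 mm long along y, touching the tile.
- tile_mid (a point): Middle (half-way up) of the decorated white tile in the jig, 100 x 100 x 10 mm, about 0.22 kg. It lies on the bed, edges along the jig's axes, its middle up to 15 mm either way along the jig's y from the jig's origin.
- board_empty: Empty plywood ware board, 180 mm (its x) x 220 mm (its y) x 10.5 mm, fixed. Origin: middle of its underside on the table; axes parallel to the jig's. It butts (2 mm gap) against the jig's +y or -y end, its middle 217 mm along y and 5 mm in +x from the jig's origin; its top lies 1.5 mm below the bed, so the tile drops that little onto it.
- board_full: The other plywood ware board, same size, at the jig's opposite end (middle at 217 mm the other way, 5 mm in +x); a finished tile lies on it.
- done_tile_mid (a point): Middle of the finished tile (100 x 100 x 10 mm) on the full board; to be left alone. Its near edge is at least 50 mm beyond the end of the jig's bed.
- bottle: Brown plastic squeeze bottle with a nozzle, 56 mm across, 185 mm high, standing on the table behind one of the boards. Origin: middle of its underside.
- jar: White pigment jar with a metal cap, 60 mm across, 90 mm high, standing on the table behind the other board. Origin: middle of its underside.
- bowl: Greenish-grey bowl, 130 mm across, 50 mm high, standing on the table behind the jig's +y board. Origin: middle of its underside.
- pin_top (a point): Top of the black knob (22 mm across) of the spring-loaded vertical stop pin, 84 mm above the table when down, at x = 112, y = 43 mm in the jig's frame. The pin drops behind a tooth on the jaw's carriage. Its bracket covers y = 32 to 73 mm, x = 102 to 122 mm, up to 68 mm high. It need not be touched.
Not all that is in view belongs to the job. What is shaped like the part that bears tile_mid but black or red is not meant.

How it is judged:
By the outcome, as a careful person would: the job done as asked, in the order asked, and still so for the second after the job is handed in, with the robot touching nothing.
It also fails if it takes over 48 s, if anything falls off the work surface, if the arm or the gripper's body presses on something with over 40 N, if the wrist force passes 120 N, or if a joint passes its speed limit or range.

## Working session

There is one attempt and no reset: what is moved stays moved. The work goes in short steps, Python scripts to look and compute and a tool call to move; the robot and the scene stay as the last step left them, time stands still between calls to the robot, and variables do not carry over. Pictures are saved under pics/ and viewed, at most 12 in all, crops included, and the job is handed in when it is done.

Besides the shell and the picture viewer there is one more tool, called after "Emit:" by a JSON object that holds its "api" and its "payload", one argument or row to a line. move_arm: Moves the arm, as the interface text tells. Its arguments: {"type":"object","properties":{"plan":{"type":"array"},"squeeze":{"type":"number"}},"required":["plan"]}

```bash
mkdir -p pics; ls
cat > h.py <<'E'
import numpy as np, cv2
from rig import env
def K(p):
    f=240/np.tan(np.radians(p["fov_y"])/2); return np.array([[f,0,p["cx"]],[0,f,p["cy"]],[0,0,1.]])
def ray(p,px):
    u=cv2.undistortPoints(np.array([[px]],float),K(p),np.array(p["distortion"],float)).ravel()
    R=np.array(p["R"]);t=np.array(p["t"]); return -R.T@t, R.T@np.array([u[0],u[1],1.])
def atz(p,px,z):
    c,d=ray(p,px); return c+d*(z-c[2])/d[2]
def proj(p,X):
    return cv2.projectPoints(np.array(X,float).reshape(-1,1,3),cv2.Rodrigues(np.array(p["R"],float))[0],np.array(p["t"],float),K(p),np.array(p["distortion"],float))[0].reshape(-1,2)
def tri(rs):
    A=0;b=0
    for c,d in rs:
        d=d/np.linalg.norm(d);M=np.eye(3)-np.outer(d,d);A=A+M;b=b+M@c
    return np.linalg.solve(A,b)
def save(p,n): cv2.imwrite("pics/"+n,p["color"][:,:,::-1])
E
python3 - <<'E'
from h import *
np.set_printoptions(precision=4,suppress=True)
P={n:env.get_image(n) for n in("side","top")}
H=dict(jig=0,tab=.044,tile_mid=.017,board_empty=0,board_full=0,done_tile_mid=.0155,bottle=0,jar=0,bowl=0,pin_top=.084)
for n,p in P.items(): save(p,n+"0.png")
cv2.imwrite("pics/both.png",cv2.resize(np.vstack([P["side"]["color"],P["top"]["color"]])[:,:,::-1],(0,0),fx=.62,fy=.62))
for t,z in H.items():
  for n,p in P.items():
    for d in env.tip_of(t,p)[:3]: print(t,n,np.round(d["pixel"],1),round(d["conf"],2),atz(p,d["pixel"],z))
E
```

```text
pics
jig side [309.1 266.8] 0.86 [0.5309 0.0915 0.    ]
tab side [270.3 232.5] 0.86 [0.6447 0.0943 0.044 ]
tab top [332.2 199.1] 0.63 [0.6508 0.0736 0.044 ]
tile_mid side [306.4 258.5] 0.87 [0.5421 0.0876 0.017 ]
tile_mid side [366.1 357.4] 0.68 [0.2791 0.231  0.017 ]
tile_mid top [323.2 254.6] 0.91 [0.5351 0.0926 0.017 ]
tile_mid top [257.6 379.3] 0.9 [0.2759 0.2262 0.017 ]
tile_mid top [357.3 343.1] 0.78 [0.3487 0.0217 0.017 ]
board_empty side [344.2 206.1] 0.94 [ 0.595  -0.1377  0.    ]
board_empty top [418.6 234.5] 0.56 [ 0.5835 -0.1167  0.    ]
board_full side [309.2 257.8] 0.44 [0.5489 0.0681 0.    ]
done_tile_mid side [257.4 326.1] 0.6 [0.4996 0.3049 0.0155]
done_tile_mid top [225.7 274.4] 0.75 [0.4921 0.3002 0.0155]
bottle side [187.2 298.4] 0.98 [0.6795 0.3357 0.    ]
bottle top [210.6 193. ] 0.9 [0.6772 0.3436 0.    ]
jar side [278.9 194.4] 0.7 [ 0.7572 -0.0684  0.    ]
jar top [392.4 155.9] 0.9 [ 0.7657 -0.0637  0.    ]
bowl side [148.9 334.4] 0.79 [0.6694 0.4559 0.    ]
bowl top [156.4 200.8] 0.85 [0.6588 0.4626 0.    ]
pin_top side [258.7 234.5] 0.46 [0.6309 0.1479 0.084 ]
pin_top top [294.9 199.6] 0.44 [0.6377 0.1513 0.084 ]
```

View pics/top0.png

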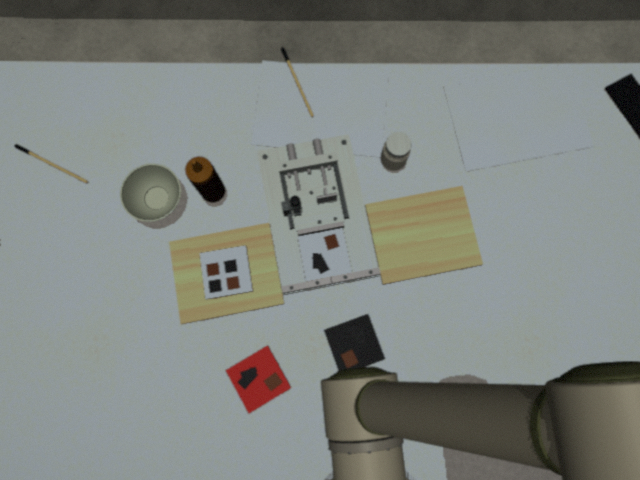

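View pics/side0.png

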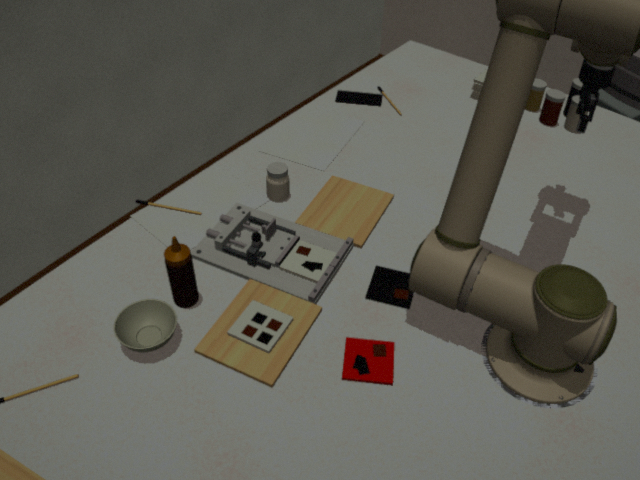

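The scene is clear. In the top view the white tile is clamped in the jig at (324,254), with the red (258,379) and black (355,343) squares as decoys. The tab is at about (328,199), the knob at (294,203), the empty board at (424,234) and the full board at (226,273). The empty board is at the jig's -y end, since world -y is to the right. Next I'll fit the jig's yaw.

Run:
```python
from h import *
np.set_printoptions(precision=4,suppress=True)
for n in("top","side"):
  p=env.get_image(n)
  for t,z in(("board_empty",.0105),("board_full",.0105),("tile_mid",.022),("done_tile_mid",.0205),("jig",.012)):
    for d in env.outline_of(t,p)[:2]:
      m=d["mask"].astype(np.uint8); c=max(cv2.findContours(m,0,1)[0],key=len).reshape(-1,2)
      w=np.array([atz(p,q,z)[:2] for q in c]).astype(np.float32)
      r=cv2.minAreaRect(w*1000); print(n,t,round(d["conf"],2),np.round(d["bbox"]),r)
s=env.observe(); print(s["position"],s["tool_rot"],s["time_s"])
w=env.get_image("wrist");print(np.array(s["tool_rot"]).T@(-np.array(w["R"]).T@w["t"]-s["position"]), np.array(s["tool_rot"]).T@np.array(w["R"]).T,w["fov_y"])
```

```text
top board_empty 0.81 [423. 236. 114.  97.] ((582.846435546875, -124.86044311523438), (182.03662109375, 221.15945434570312), 11.07737922668457)
top board_full 0.69 [225. 276. 112. 100.] ((497.66705322265625, 302.82403564453125), (184.3671417236328, 225.7420196533203), 11.2329683303833)
top tile_mid 0.85 [259. 379.  66.  65.] ((278.87908935546875, 225.72996520996094), (97.53060150146484, 98.02965545654297), 30.759254455566406)
top tile_mid 0.83 [356. 340.  58.  55.] ((346.7607116699219, 27.928863525390625), (101.09716796875, 99.96266174316406), 19.278345108032227)
top done_tile_mid 0.55 [225. 273.  59.  46.] ((497.43267822265625, 301.82647705078125), (103.15294647216797, 105.95946502685547), 8.904099464416504)
top jig 0.9 [321. 215. 119. 162.] ((632.9603271484375, 106.438232421875), (334.800048828125, 212.91815185546875), 11.727636337280273)
side board_empty 0.55 [345. 211.  92.  77.] ((579.7947998046875, -120.55227661132812), (186.9593505859375, 232.06378173828125), 11.40446949005127)
side board_full 0.84 [257. 334. 130. 109.] ((494.69097900390625, 305.29888916015625), (185.5000762939
[... 153 characters left out ...]
7655334472656), 21.525815963745117)
side tile_mid 0.8 [368. 362.  54.  45.] ((270.5886535644531, 235.85809326171875), (96.21656799316406, 102.31478881835938), 32.34905242919922)
side done_tile_mid 0.74 [260. 326.  68.  53.] ((495.13958740234375, 303.8459777832031), (106.82190704345703, 106.71022033691406), 8.553625106811523)
side jig 0.72 [273. 254. 162. 104.] ((630.1878662109375, 108.66132354736328), (339.028564453125, 225.93931579589844), 13.3821439743042)
[ 0.1708 -0.5228  0.1932] [[ 0.9506  0.3106  0.    ]
 [ 0.3106 -0.9506 -0.    ]
 [ 0.      0.     -1.    ]] 1.7
[ 0.0662 -0.0001 -0.1817] [[-0.0013 -0.9657 -0.2597]
 [ 1.     -0.0007 -0.0022]
 [ 0.002  -0.2597  0.9657]] 68.24054846009831
```

Emit:
{"api": "move_arm", "payload": {
  "plan": [
    [0,0,6.85,5,-3.7,-1,-1],
    [0,0,6.85,9,-6.7,-1,-1],
    [0,0,6.85,13,-9.7,-1,-1],
    [0,0,6.85,17,-12.7,-1,-1],
    [0,0,6.85,21,-15.6,-1,-1]
  ]
}}

```text
time_s: 2.25
position: [0.3155, -0.3175, 0.2034]
tool_rot: [[0.981, 0.194, 0.0], [0.194, -0.981, -0.0], [0.0, 0.001, -1.0]]
ft_force: [0.6, -0.1, 0.5]
grip_width: 0.0126
gripper_force: 0.0
```

Emit:
{"api": "move_arm", "payload": {
  "plan": [
    [0,0,0,3.4,-3.3,0,-1],
    [0,0,0,6.8,-6.6,0,-1],
    [0,0,0,10.2,-9.9,0,-1],
    [0,0,0,13.6,-13.2,0,-1],
    [0,0,0,17,-16.5,0,-1]
  ]
}}

```text
time_s: 2.75
position: [0.4502, -0.1225, 0.2035]
tool_rot: [[0.981, 0.195, 0.001], [0.195, -0.981, -0.0], [0.0, 0.0, -1.0]]
ft_force: [1.6, -1.9, -0.7]
grip_width: -0.0001
gripper_force: 0.0
```

Emit:
{"api": "move_arm", "payload": {
  "plan": [
    [0,0,0,3.5,-3.3,0,-1],
    [0,0,0,7,-6.6,0,-1],
    [0,0,0,10.5,-9.9,0,-1],
    [0,0,0,14,-13.2,0,-1],
    [0,0,0,17.6,-16.4,0,-1]
  ]
}}

```text
time_s: 3.25
position: [0.5908, 0.0729, 0.2033]
tool_rot: [[0.981, 0.195, 0.0], [0.195, -0.981, -0.0], [0.0, 0.0, -1.0]]
ft_force: [-0.2, -0.7, 0.2]
grip_width: -0.0001
gripper_force: 0.0
```

Emit:
{"api": "move_arm", "payload": {
  "plan": [
    [0,0,0,0,0,0,-1],
    [0,0,0,0,0,0,-1]
  ]
}}

```text
time_s: 3.45
position: [0.59, 0.0715, 0.2027]
tool_rot: [[0.98, 0.197, -0.001], [0.197, -0.98, -0.0], [-0.001, 0.0, -1.0]]
ft_force: [0.4, -0.5, -1.1]
grip_width: 0.0001
gripper_force: 0.0
```

Run:
```python
from h import *
np.set_printoptions(precision=4,suppress=True)
p=env.get_image("wrist"); save(p,"w1.png"); s=env.observe(); print(s["position"],s["time_s"])
O=np.array([.535,.088,0]);a=np.radians(11.25);R=np.array([[np.cos(a),-np.sin(a),0],[np.sin(a),np.cos(a),0],[0,0,1]])
for t,z in dict(jig=0,tab=.044,tile_mid=.017,pin_top=.084).items():
  for d in env.tip_of(t,p)[:2]:
    X=atz(p,d["pixel"],z); print(t,np.round(d["pixel"],1),round(d["conf"],2),X,R.T@(X-O))
for t,z in dict(tile_mid=.022,jig=.012,board_empty=.0105,board_full=.0105).items():
  for d in env.outline_of(t,p)[:1]:
      c=max(cv2.findContours(d["mask"].astype(np.uint8),0,1)[0],key=len).reshape(-1,2)
      print(t,d["conf"],d["bbox"],cv2.minAreaRect(np.array([1000*(R.T@(atz(p,q,z)-O))[:2] for q in c]).astype(np.float32)))
```

```text
[0.5897 0.0707 0.203 ] 3.5
jig [232.1 146. ] 0.27 [0.6301 0.1778 0.    ] [0.1108 0.0695 0.    ]
jig [291.2 255.8] 0.19 [0.5224 0.0957 0.    ] [-0.0109  0.01    0.    ]
tile_mid [316.5 394.7] 0.79 [0.3577 0.0339 0.017 ] [-0.1844 -0.0185  0.017 ]
tile_mid [290.8 251.8] 0.64 [0.5327 0.0964 0.017 ] [-0.0007  0.0087  0.017 ]
pin_top [236.7 147.5] 0.6 [0.6351 0.1536 0.084 ] [0.111  0.0448 0.084 ]
tile_mid 0.93 [293.7, 253.8, 99.2, 84.3] ((-0.8554153442382812, 4.918697357177734), (97.04418182373047, 100.90657806396484), 0.1012190654873848)
jig 0.91 [295.0, 156.8, 225.8, 313.5] ((84.83604431152344, 2.8739166259765625), (217.70314025878906, 315.9070739746094), 89.91850280761719)
board_empty 0.59 [499.4, 239.9, 219.5, 163.4] ((4.261863708496094, -214.66729736328125), (184.0310516357422, 223.60057067871094), 0.1379343867301941)
board_full 0.63 [106.1, 240.7, 210.4, 157.3] ((4.241905212402344, 219.09136962890625), (182.6981964111328, 225.1627197265625), 0.23651210963726044)
```

View pics/w1.png

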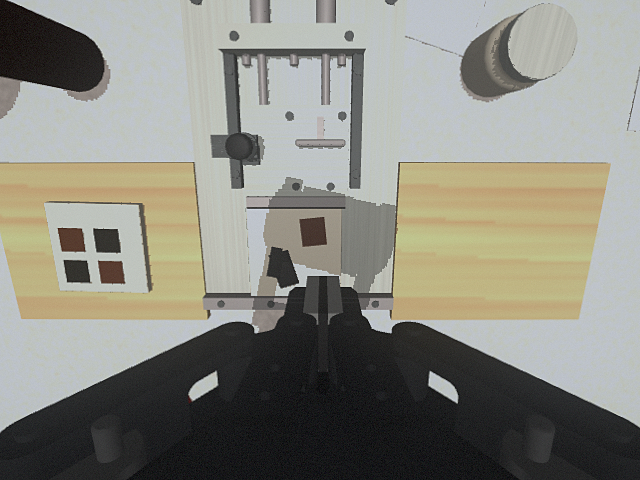

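The wrist view shows the jig square to the picture, with the knob at (238,146), the tab as the thin plate at (295–346, 143) and the white tile at (247–342, 208–293). Both boards lie where the jig frame predicts. The tile in the jig is the white one between the fence and the jaw bar. The shape at (316,395) is the black decoy, hidden under the gripper.

Run:
```python
from h import *
np.set_printoptions(precision=4,suppress=True)
p=env.get_image("wrist"); s=env.observe()
O=np.array([.5345,.090,0]);a=np.radians(11.35);R=np.array([[np.cos(a),-np.sin(a),0],[np.sin(a),np.cos(a),0],[0,0,1]])
np.savez("jig.npz",O=O,R=R)
for n,px,z in(("tabL",(295,147),.064),("tabR",(346,147),.064),("tabtop",(320,139),.064),("barback",(295,197),.03),("barfront",(295,207),.03),("pin",(240,146),.084),("fenceL",(203,294),.026),("fenceR",(394,294),.026)):
  print(n,R.T@(atz(p,px,z)-O))
print("tcp jig",R.T@(np.array(s["position"])-O))
cv2.imwrite("pics/c1.png",cv2.resize(p["color"][100:320,190:410,::-1],(600,600),interpolation=cv2.INTER_CUBIC))
```

```text
tabL [ 0.1109 -0.0052  0.064 ]
tabR [ 0.1108 -0.0501  0.064 ]
tabtop [ 0.1176 -0.0272  0.064 ]
barback [ 0.0613 -0.0014  0.03  ]
barfront [ 0.0511 -0.0011  0.03  ]
pin [0.1123 0.0387 0.084 ]
fenceL [-0.0464  0.103   0.026 ]
fenceR [-0.047  -0.1073  0.026 ]
tcp jig [ 0.0505 -0.03    0.2034]
```

View pics/c1.png

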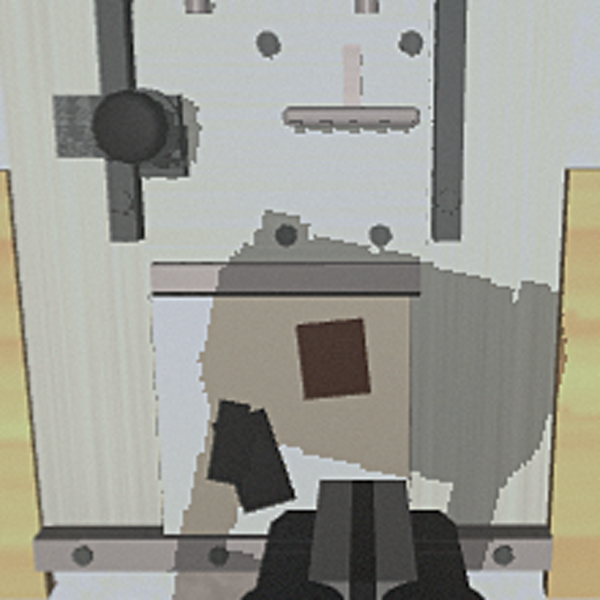

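The crop confirms it: tab front face at x=0.111, y=-0.027 in the jig frame, and the tile is the white one. I'll go down between the bar and the tab.

Emit:
{"api": "move_arm", "payload": {
  "plan": [
    [0,0,0,3.6,-0.3,3,-1],
    [0,0,0,3.6,-0.3,7.5,-1],
    [0,0,0,3.6,-0.3,12,-1],
    [0,0,0,3.6,-0.3,15,-1],
    [0,0,0,3.6,-0.3,16.9,-1]
  ]
}}

```text
time_s: 4.45
position: [0.6235, 0.0808, 0.0314]
tool_rot: [[0.981, 0.195, -0.004], [0.195, -0.981, 0.0], [-0.004, -0.001, -1.0]]
ft_force: [-0.1, -0.7, 0.2]
grip_width: 0.0
gripper_force: 0.0
```

Emit:
{"api": "move_arm", "payload": {
  "plan": [
    [0,0,0,0.4,0,0,-1],
    [0,0,0,0.8,0,0,-1],
    [0,0,0,1.1,0,0,-1],
    [0,0,0,1.4,0,0,-1],
    [0,0,0,1.7,0,0,-1]
  ]
}}

```text
time_s: 4.95
position: [0.6421, 0.0843, 0.0351]
tool_rot: [[0.981, 0.195, 0.001], [0.195, -0.981, -0.0], [0.001, 0.0, -1.0]]
ft_force: [0.7, -0.3, -0.7]
grip_width: 0.0002
gripper_force: 0.0
```

Emit:
{"api": "move_arm", "payload": {
  "plan": [
    [0,0,0,0.3,0,0,-1],
    [0,0,0,0.6,0,0,-1],
    [0,0,0,0.9,0,0,-1]
  ]
}}

```text
time_s: 5.25
position: [0.6505, 0.086, 0.0343]
tool_rot: [[0.981, 0.195, 0.0], [0.195, -0.981, 0.0], [0.0, -0.0, -1.0]]
ft_force: [0.3, -0.1, 0.4]
grip_width: -0.0004
gripper_force: 0.0
```

Run:
```python
from h import *
p=env.get_image("wrist"); q=env.get_image("side"); s=env.observe();print(s["position"],s["ft_force"],s["time_s"])
a=p["color"][60:480,110:530]; b=cv2.resize(q["color"][190:310,180:380],(720,432),interpolation=3)
cv2.imwrite("pics/c2.png",np.hstack([cv2.resize(a,(400,400)),cv2.resize(b[:,100:600],(400,346),interpolation=3).repeat(1,0) if 0 else cv2.resize(q["color"][180:330,190:340],(400,400),interpolation=3)])[:,:,::-1])
```

```text
[0.65056913 0.08599772 0.03418536] [ 0.4488138  -0.55127363 -0.28682447] 5.35
```

View pics/c2.png

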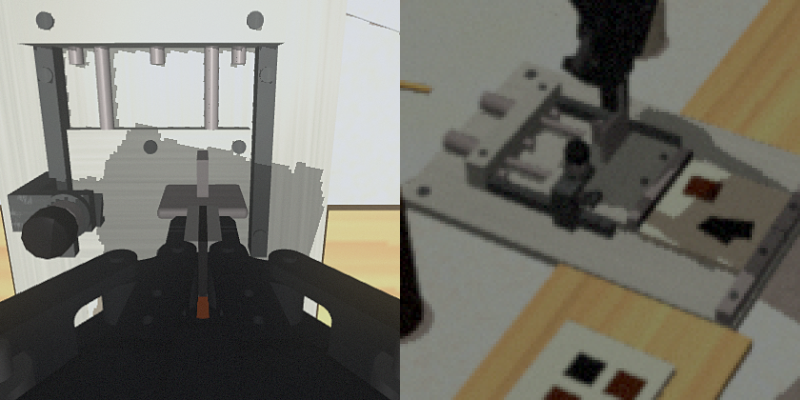

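Run:
```python
from h import *
np.set_printoptions(precision=4,suppress=True)
J=np.load("jig.npz");O,R=J["O"],J["R"]
p=env.get_image("wrist"); s=env.observe()
f=lambda c,r:(110+c*1.05,60+r*1.05)
for n,px,z in(("tabL",f(158,218),.064),("tabR",f(249,218),.064),("tabtopback",f(203,209),.064),("carrback",f(150,129),.024)):
  print(n,px,R.T@(atz(p,px,z)-O))
print("tcp jig",R.T@(np.array(s["position"])-O),s["ft_force"])
cv2.imwrite("pics/c3.png",cv2.resize(p["color"][200:360,230:430,::-1],(800,600),interpolation=cv2.INTER_CUBIC)[:600])
```

```text
tabL (275.9, 288.9) [ 0.1127 -0.0046  0.064 ]
tabR (371.45, 288.9) [ 0.1126 -0.0488  0.064 ]
tabtopback (323.15, 279.45000000000005) [ 0.1173 -0.0265  0.064 ]
carrback (267.5, 195.45000000000002) [0.1502 0.0038 0.024 ]
tcp jig [ 0.1128 -0.0267  0.0341] [ 0.4063 -0.87    0.7102]
```

View pics/c3.png

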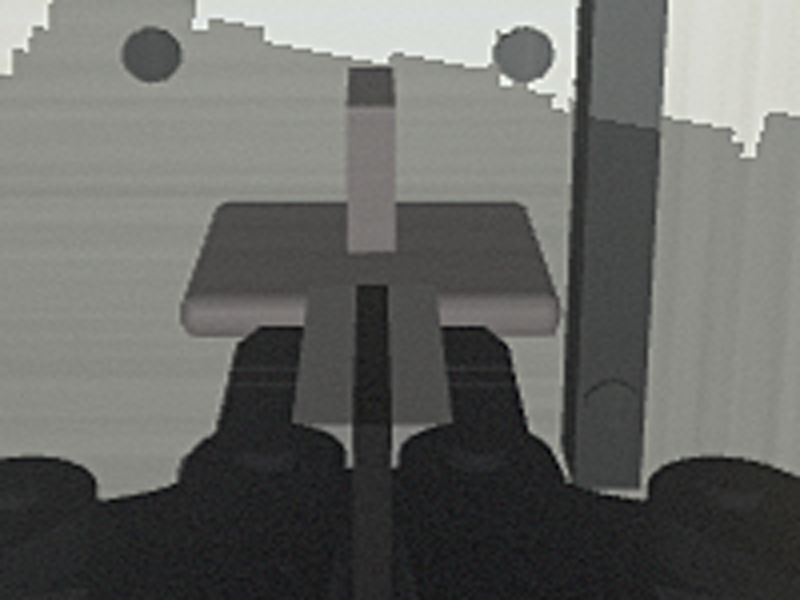

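Run:
```python
from h import *
np.set_printoptions(precision=4,suppress=True)
J=np.load("jig.npz");O,R=J["O"],J["R"]
p=env.get_image("wrist"); s=env.observe();T=np.array(s["tool_rot"]);x=np.array(s["position"])
for o in((0,0,0),(.011,0,0),(.011,.011,0),(.011,0,-.03),(0,0,-.03)): print(o,proj(p,x+T@np.array(o)))
print(s["q"],s["joint_efforts"])
for n in("top","side"):
  q=env.get_image(n); print(n,proj(q,[x,x+[0,0,.03]]))
  if n=="side": c=q
print(proj(c,[O+R@np.array([.111,-.027,.064]),O+R@np.array([.111,-.005,.064])]))
cv2.imwrite("pics/c4.png",cv2.resize(c["color"][190:280,230:330,::-1],(660,594),interpolation=2))
```

```text
(0, 0, 0) [[323.7252 266.2603]]
(0.011, 0, 0) [[323.7164 246.9119]]
(0.011, 0.011, 0) [[344.2374 246.8979]]
(0.011, 0, -0.03) [[323.7939 266.1363]]
(0, 0, -0.03) [[323.8028 288.5642]]
[-2.7905 40.1823 68.653  -0.0001 71.1777 75.9655] [  0.0062 -58.0711 -20.6019   0.0015  -0.0012   0.0017]
top [[326.4079 200.6797]
 [326.5317 196.6554]]
side [[270.9953 232.7428]
 [270.5983 223.2369]]
[[271.2669 223.4204]
 [266.5772 229.0357]]
```

View pics/c4.png

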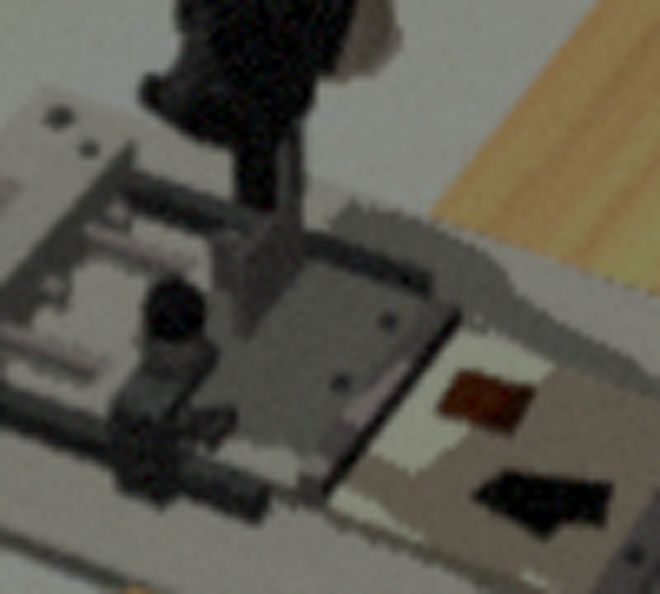

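The fingertip doesn't match the reported TCP. In the wrist crop the pads overlap the tab's top at (372,310), and in the side crop the dark finger ends at the tab's top edge, about (265,205). The force is zero and the tab hasn't moved. So the fingertips really end about 37 mm above the reported TCP. I'll raise, back off, and descend gently in front of the tab while watching the force.

Emit:
{"api": "move_arm", "payload": {
  "plan": [
    [0,0,0,0,0,-1.5,-1],
    [0,0,0,-2.6,0,-1.5,-1],
    [0,0,0,-2.6,0,0,-1],
    [0,0,0,-2.6,0,0.6,-1],
    [0,0,0,-2.6,0,0.6,-1]
  ]
}}

```text
time_s: 6.05
position: [0.6244, 0.0809, 0.0274]
tool_rot: [[0.981, 0.195, -0.002], [0.195, -0.981, 0.0], [-0.002, -0.0, -1.0]]
ft_force: [-0.4, 0.0, 0.0]
grip_width: 0.0001
gripper_force: 0.0
```

Emit:
{"api": "move_arm", "payload": {
  "plan": [
    [0,0,0,0,0,0.3,-1],
    [0,0,0,0,0,0.5,-1],
    [0,0,0,0,0,0.7,-1]
  ]
}}

```text
time_s: 6.35
position: [0.625, 0.0809, 0.0212]
tool_rot: [[0.981, 0.195, 0.0], [0.195, -0.981, -0.0], [0.0, 0.0, -1.0]]
ft_force: [0.0, 0.8, -0.1]
grip_width: 0.0001
gripper_force: 0.0
```

Emit:
{"api": "move_arm", "payload": {
  "plan": [
    [0,0,0,0,0,0.5,-1],
    [0,0,0,0,0,1.0,-1],
    [0,0,0,0,0,1.5,-1],
    [0,0,0,0,0,2.0,-1],
    [0,0,0,0,0,2.0,-1]
  ]
}}

```text
time_s: 6.85
position: [0.6243, 0.0809, 0.0003]
tool_rot: [[0.981, 0.195, -0.002], [0.195, -0.981, 0.0], [-0.001, -0.0, -1.0]]
ft_force: [-0.4, 1.0, -0.1]
grip_width: -0.0002
gripper_force: 0.0
```

Emit:
{"api": "move_arm", "payload": {
  "plan": [
    [0,0,0,0.4,0,0,-1],
    [0,0,0,0.8,0,0,-1],
    [0,0,0,1.2,0,0,-1],
    [0,0,0,1.6,0,0,-1],
    [0,0,0,2.0,0,0,-1]
  ]
}}

```text
time_s: 7.35
position: [0.6432, 0.0846, 0.0013]
tool_rot: [[0.981, 0.195, -0.004], [0.195, -0.981, -0.001], [-0.004, -0.0, -1.0]]
ft_force: [-9.8, -2.9, 7.5]
grip_width: -0.0001
gripper_force: 4.8
```

Emit:
{"api": "move_arm", "payload": {
  "plan": [
    [0,0,0,0.5,0,0,-1],
    [0,0,0,1.0,0,0,-1],
    [0,0,0,1.5,0,0,-1],
    [0,0,0,2.0,0,0,-1],
    [0,0,0,2.5,0,0,-1]
  ]
}}

```text
time_s: 7.85
position: [0.6678, 0.0895, 0.0013]
tool_rot: [[0.981, 0.195, -0.004], [0.195, -0.981, -0.001], [-0.004, -0.0, -1.0]]
ft_force: [-7.6, -0.8, 4.6]
grip_width: -0.0003
gripper_force: 4.1
```

Run:
```python
from h import *
np.set_printoptions(precision=4,suppress=True)
J=np.load("jig.npz");O,R=J["O"],J["R"]
p=env.get_image("wrist"); s=env.observe()
print(R.T@(np.array(s["position"])-O),s["ft_force"])
for d in env.tip_of("tab",p)[:1]+env.tip_of("pin_top",p)[:1]: print(d)
cv2.imwrite("pics/w5.png",p["color"][:,:,::-1])
```

```text
[ 0.1313 -0.0267  0.0013] [-7.3379 -2.6649  4.0247]
{'pixel': [323.4, 274.5], 'conf': 0.72}
```

View pics/w5.png

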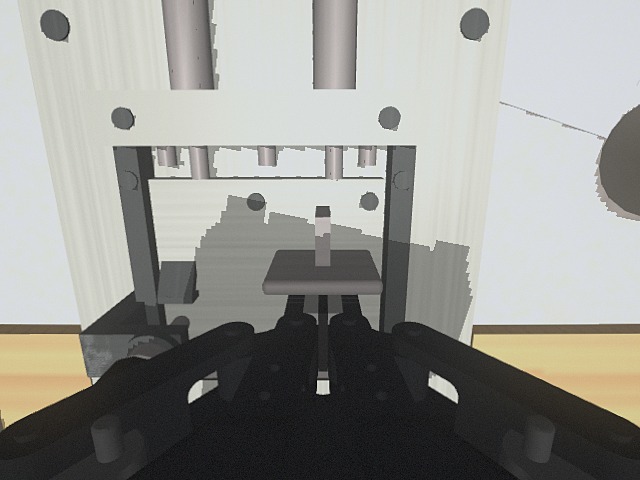

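The view shows the tab's face against the fingers (row 294), and the carriage is drawn back towards the block. The jaw is at about 0.031. I'll add 2 mm, then let go, rise and look.

Emit:
{"api": "move_arm", "payload": {
  "plan": [
    [0,0,0,0.2,0,0,-1],
    [0,0,0,-1.2,0,0,-1],
    [0,0,0,-2.5,0,0,-1],
    [0,0,0,-2.8,0,-1.5,-1],
    [0,0,0,-2.8,0,-6,-1]
  ]
}}

```text
time_s: 8.5
position: [0.6394, 0.0842, 0.0592]
tool_rot: [[0.981, 0.195, -0.008], [0.195, -0.981, 0.0], [-0.007, -0.002, -1.0]]
ft_force: [0.3, -0.2, 0.5]
grip_width: 0.0001
gripper_force: 0.0
```

Emit:
{"api": "move_arm", "payload": {
  "plan": [
    [0,0,0,-2,-2,-5,-1],
    [0,0,0,-4,-4,-9,-1],
    [0,0,0,-5,-6,-12,-1],
    [0,0,0,-5,-6,-12,-1]
  ]
}}

```text
time_s: 8.9
position: [0.5816, 0.1356, 0.1886]
tool_rot: [[0.98, 0.198, 0.012], [0.198, -0.98, 0.001], [0.012, 0.001, -1.0]]
ft_force: [0.1, -0.3, 0.6]
grip_width: -0.0
gripper_force: 0.0
```

Run:
```python
from h import *
np.set_printoptions(precision=4,suppress=True)
J=np.load("jig.npz");O,R=J["O"],J["R"]
p=env.get_image("wrist"); s=env.observe(); print(R.T@(np.array(s["position"])-O),s["position"],s["time_s"])
# rectified jig-plane map at z=.03 : 0.5 mm/px
z=.03; xs=np.linspace(.17,-.07,481); ys=np.linspace(.12,-.12,481)
G=np.array([[O+R@np.array([x,y,z]) for y in ys] for x in xs]).reshape(-1,3)
m=proj(p,G).astype(np.float32).reshape(481,481,2)
im=cv2.remap(p["color"],m[...,0],m[...,1],1)
cv2.imwrite("pics/r6.png",im[:,:,::-1])
for d in env.outline_of("tile_mid",p)[:2]:
  c=max(cv2.findContours(d["mask"].astype(np.uint8),0,1)[0],key=len).reshape(-1,2)
  print(d["conf"],cv2.minAreaRect(np.array([1000*(R.T@(atz(p,q,.022)-O))[:2] for q in c]).astype(np.float32)))
```

```text
[0.0548 0.0343 0.1853] [0.5815 0.1344 0.1853] 8.95
0.76 ((0.5247306823730469, 2.361419677734375), (100.00215148925781, 100.50911712646484), 89.9468765258789)
0.49 ((-162.01429748535156, 182.61082458496094), (6.756953239440918, 22.193574905395508), 29.271657943725586)
```

View pics/r6.png

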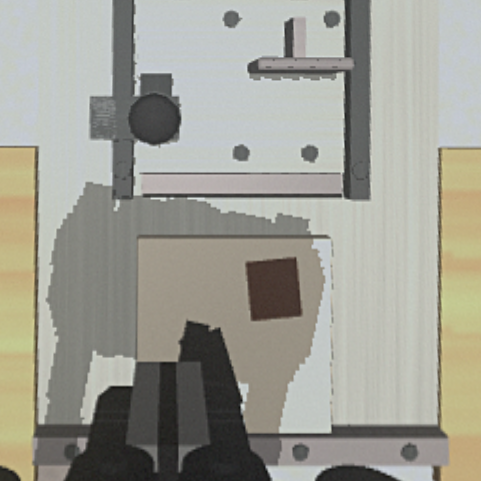

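The rectified view shows the jaw bar's front at row 196 (x=0.072), so the jaw is parked at 0.022. The tile is free, with its +y edge at column 137 (y≈0.052). I'll turn the tool 90°, part the fingers for a wide contact, and go behind the +y edge.

Emit:
{"api": "move_arm", "payload": {
  "plan": [
    [0,0,-8.5,-2,-1.5,0,0.18],
    [0,0,-17,-4,-3,0,0.18],
    [0,0,-25.5,-5.4,-3.9,0,0.18],
    [0,0,-34,-5.4,-3.9,0,0.18],
    [0,0,-42.5,-5.4,-3.9,0,0.18]
  ]
}}

```text
time_s: 9.5
position: [0.52, 0.1606, 0.1802]
tool_rot: [[0.587, 0.81, -0.002], [0.81, -0.587, -0.0], [-0.001, -0.001, -1.0]]
ft_force: [0.5, -0.5, -0.4]
grip_width: 0.0506
gripper_force: 0.0
```

Emit:
{"api": "move_arm", "payload": {
  "plan": [
    [0,0,-8.5,0,0,0,0.18],
    [0,0,-17,0,0,0,0.18],
    [0,0,-25.5,0,0,0,0.18],
    [0,0,-34,0,0,0,0.18],
    [0,0,-42.5,0,0,0,0.18]
  ]
}}

```text
time_s: 10.0
position: [0.5204, 0.1604, 0.18]
tool_rot: [[-0.114, 0.993, -0.002], [0.993, 0.114, -0.0], [-0.0, -0.002, -1.0]]
ft_force: [-0.3, -0.7, 0.5]
grip_width: 0.0504
gripper_force: 0.0
```

Emit:
{"api": "move_arm", "payload": {
  "plan": [
    [0,0,-5,0,0,0,0.18],
    [0,0,-5,0,0,0,0.18]
  ]
}}

```text
time_s: 10.2
position: [0.5204, 0.1604, 0.1801]
tool_rot: [[-0.195, 0.981, -0.002], [0.981, 0.195, -0.0], [0.0, -0.002, -1.0]]
ft_force: [-0.7, -0.3, 0.5]
grip_width: 0.0502
gripper_force: 0.0
```

Run:
```python
from h import *
np.set_printoptions(precision=4,suppress=True)
J=np.load("jig.npz");O,R=J["O"],J["R"]
s=env.observe(); print(R.T@(np.array(s["position"])-O),R.T@np.array(s["tool_rot"]),s["grip_width"],s["q"])
```

```text
[0.     0.0718 0.1801] [[ 0.0021  1.     -0.0022]
 [ 1.     -0.0021  0.0002]
 [ 0.0002 -0.0022 -1.    ]] 0.05017267332608166 [ 4.6753 21.888  76.4496 -0.0034 81.7865 -6.5544]
```

Emit:
{"api": "move_arm", "payload": {
  "plan": [
    [0,0,0,0.3,0,5,0.18],
    [0,0,0,0.3,0,10,0.18],
    [0,0,0,0.3,0,14.5,0.18],
    [0,0,0,0.3,0,18,0.18],
    [0,0,0,0.3,0,19.2,0.18]
  ]
}}

```text
time_s: 10.7
position: [0.5176, 0.1634, -0.0145]
tool_rot: [[-0.192, 0.981, -0.007], [0.981, 0.192, -0.001], [0.001, -0.007, -1.0]]
ft_force: [0.2, 0.4, -0.6]
grip_width: 0.0505
gripper_force: 0.0
```

Emit:
{"api": "move_arm", "payload": {
  "plan": [
    [0,0,0,0,0,0,0.18],
    [0,0,0,0,0,0.2,0.18],
    [0,0,0,0,0,0.4,0.18]
  ]
}}

```text
time_s: 11.0
position: [0.5207, 0.164, -0.0132]
tool_rot: [[-0.194, 0.981, 0.003], [0.981, 0.194, 0.0], [-0.0, 0.003, -1.0]]
ft_force: [0.2, -0.3, 0.3]
grip_width: 0.0504
gripper_force: 0.0
```

Run:
```python
from h import *
p=env.get_image("side"); s=env.observe(); print(s["position"],s["ft_force"])
cv2.imwrite("pics/s7.png",cv2.resize(p["color"][190:310,230:390,::-1],(800,600),interpolation=2))
J=np.load("jig.npz");O,R=J["O"],J["R"]
for x in(-.032,.032):print([(proj(p,[O+R@np.array([x,.064,z])])[0]-[230,190])*5 for z in(.012,.022,.032)])
```

```text
[ 0.5203598   0.16403137 -0.01362383] [ 0.08627477 -0.23457388 -0.03194514]
[array([391.15852557, 475.54131652]), array([391.44127719, 460.17784139]), array([391.72726592, 444.64423854])]
[array([263.8853912 , 427.03257092]), array([263.48386288, 411.64211485]), array([263.07924468, 396.08509378])]
```

View pics/s7.png

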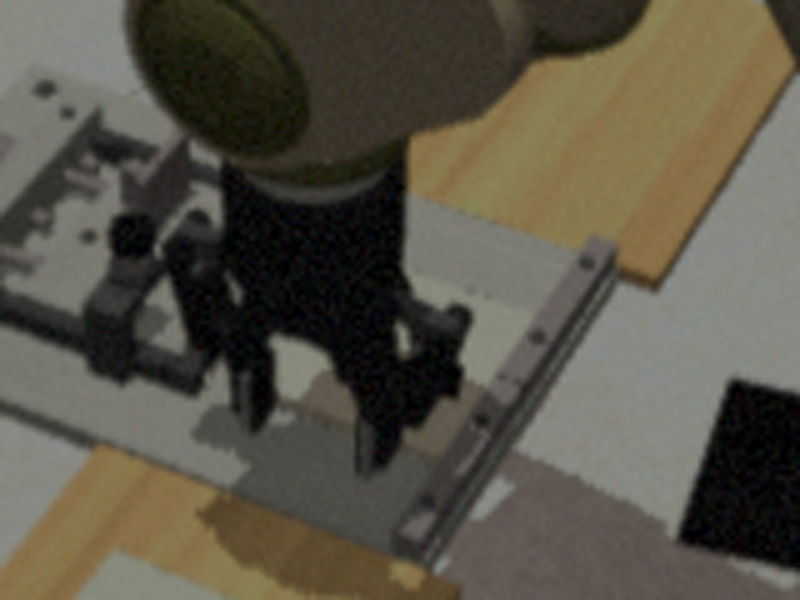

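The side crop shows both fingertips, at (370,472) and (258,430), just above the bed. They are clear of the fence and the knob. I'll feel for the bed gently.

Emit:
{"api": "move_arm", "payload": {
  "plan": [
    [0,0,0,0,0,0.15,0.18],
    [0,0,0,0,0,0.3,0.18],
    [0,0,0,0,0,0.3,0.18]
  ]
}}

```text
time_s: 11.35
position: [0.5195, 0.164, -0.0177]
tool_rot: [[-0.195, 0.981, 0.0], [0.981, 0.195, 0.0], [-0.0, 0.0, -1.0]]
ft_force: [-0.6, 0.0, 0.2]
grip_width: 0.0502
gripper_force: 0.0
```

Emit:
{"api": "move_arm", "payload": {
  "plan": [
    [0,0,0,0,0,0.15,0.18],
    [0,0,0,0,0,0.3,0.18],
    [0,0,0,0,0,0.3,0.18]
  ]
}}

```text
time_s: 11.65
position: [0.5194, 0.1639, -0.021]
tool_rot: [[-0.195, 0.981, -0.0], [0.981, 0.195, -0.0], [0.0, -0.0, -1.0]]
ft_force: [0.6, 0.1, 0.2]
grip_width: 0.0504
gripper_force: 0.0
```

Emit:
{"api": "move_arm", "payload": {
  "plan": [
    [0,0,0,0,0,0.15,0.18],
    [0,0,0,0,0,0.3,0.18],
    [0,0,0,0,0,0.3,0.18]
  ]
}}

```text
time_s: 11.95
position: [0.5194, 0.1639, -0.024]
tool_rot: [[-0.195, 0.981, -0.0], [0.981, 0.195, -0.0], [0.0, -0.0, -1.0]]
ft_force: [-0.4, -0.3, 0.4]
grip_width: 0.0505
gripper_force: 0.0
```

Emit:
{"api": "move_arm", "payload": {
  "plan": [
    [0,0,0,0,0,0.1,0.18],
    [0,0,0,0,0,0.2,0.18],
    [0,0,0,0,0,0.2,0.18]
  ]
}}

```text
time_s: 12.25
position: [0.5194, 0.164, -0.0259]
tool_rot: [[-0.195, 0.981, -0.0], [0.981, 0.195, 0.0], [0.0, -0.0, -1.0]]
ft_force: [0.4, 0.5, -0.5]
grip_width: 0.0502
gripper_force: 0.0
```

Emit:
{"api": "move_arm", "payload": {
  "plan": [
    [0,0,0,0,0,0.1,0.18],
    [0,0,0,0,0,0.2,0.18],
    [0,0,0,0,0,0.2,0.18]
  ]
}}

```text
time_s: 12.55
position: [0.5194, 0.1639, -0.0279]
tool_rot: [[-0.195, 0.981, -0.0], [0.981, 0.195, -0.0], [0.0, -0.0, -1.0]]
ft_force: [0.4, 1.2, -0.2]
grip_width: 0.0507
gripper_force: 0.0
```

Emit:
{"api": "move_arm", "payload": {
  "plan": [
    [0,0,0,0,0,0.1,0.18],
    [0,0,0,0,0,0.2,0.18],
    [0,0,0,0,0,0.2,0.18]
  ]
}}

```text
time_s: 12.85
position: [0.5196, 0.164, -0.0292]
tool_rot: [[-0.195, 0.981, 0.0], [0.981, 0.195, -0.0], [-0.0, 0.0, -1.0]]
ft_force: [-2.1, -0.6, 7.6]
grip_width: 0.0507
gripper_force: 3.6
```

Contact with the bed is at TCP z ≈ -0.0285. I'll raise 2.5 mm and push along -y.

Emit:
{"api": "move_arm", "payload": {
  "plan": [
    [0,0,0,0,0,-0.25,0.18],
    [0,0,0,-0.6,0,-0.25,0.18],
    [0,0,0,-1.2,0,-0.25,0.18],
    [0,0,0,-2.2,0,-0.25,0.18],
    [0,0,0,-3.2,0,-0.25,0.18]
  ]
}}

```text
time_s: 13.35
position: [0.526, 0.1317, -0.0274]
tool_rot: [[-0.195, 0.981, 0.0], [0.981, 0.195, 0.0], [0.0, 0.0, -1.0]]
ft_force: [0.2, 1.6, 1.0]
grip_width: 0.0508
gripper_force: 0.7
```

Emit:
{"api": "move_arm", "payload": {
  "plan": [
    [0,0,0,-1.2,0,0,0.18],
    [0,0,0,-2.4,0,0,0.18],
    [0,0,0,-3.6,0,0,0.18],
    [0,0,0,-4.8,0,0,0.18],
    [0,0,0,-6,0,0,0.18]
  ]
}}

```text
time_s: 13.85
position: [0.5377, 0.0726, -0.0273]
tool_rot: [[-0.195, 0.981, 0.0], [0.981, 0.195, 0.0], [0.0, 0.0, -1.0]]
ft_force: [-0.3, 1.7, -0.5]
grip_width: 0.0504
gripper_force: 0.7
```

```bash
cat > chk.py <<'E'
from h import *
np.set_printoptions(precision=4,suppress=True)
J=np.load("jig.npz");O,R=J["O"],J["R"]
s=env.observe(); print("tcp",R.T@(np.array(s["position"])-O),s["ft_force"],s["time_s"])
for n in("top","side"):
  p=env.get_image(n)
  for d in env.tip_of("tile_mid",p)[:4]: print(n,d["conf"],np.round(d["pixel"]),R.T@(atz(p,d["pixel"],.017)-O))
  for d in env.outline_of("tile_mid",p)[:4]:
    c=max(cv2.findContours(d["mask"].astype(np.uint8),0,1)[0],key=len).reshape(-1,2)
    print(n,d["conf"],cv2.minAreaRect(np.array([1000*(R.T@(atz(p,q,.021)-O))[:2] for q in c]).astype(np.float32)))
E
python3 chk.py
```

```text
tcp [-0.0003 -0.0177 -0.0273] [-0.3063  1.7317 -0.5334] 13.85
top 0.57 ((-14.063556671142578, -121.72896575927734), (27.695650100708008, 69.99844360351562), 77.5943832397461)
side 0.96 [394. 287.] [-0.2041 -0.0145  0.017 ]
side 0.88 [368. 362.] [-0.2305  0.1977  0.017 ]
side 0.75 [323. 239.] [ 0.0031 -0.0816  0.017 ]
side 0.24 [257. 232.] [ 0.1535 -0.0304  0.017 ]
side 0.83 ((-45.116729736328125, -78.18052673339844), (19.178733825683594, 102.41909790039062), 3.2373600006103516)
side 0.7 ((-229.78262329101562, 194.75213623046875), (97.73841857910156, 105.27207946777344), 19.70274543762207)
```

The tile is moving as predicted (mid y≈-0.08, x≈0.003). I'll carry on.

Emit:
{"api": "move_arm", "payload": {
  "plan": [
    [0,0,0,-1.2,0,0,0.18],
    [0,0,0,-2.4,0,0,0.18],
    [0,0,0,-3.6,0,0,0.18],
    [0,0,0,-4.8,0,0,0.18],
    [0,0,0,-6,0,0,0.18]
  ]
}}

```text
time_s: 14.65
position: [0.5493, 0.0136, -0.0273]
tool_rot: [[-0.195, 0.981, -0.0], [0.981, 0.195, -0.0], [-0.0, -0.0, -1.0]]
ft_force: [0.2, 0.7, -1.4]
grip_width: 0.0505
gripper_force: 0.4
```

Emit:
{"api": "move_arm", "payload": {
  "plan": [
    [0,0,0,-1.2,0,0,0.18],
    [0,0,0,-2.4,0,0,0.18],
    [0,0,0,-3.6,0,0,0.18],
    [0,0,0,-4.8,0,0,0.18],
    [0,0,0,-5.8,0,0,0.18]
  ]
}}

```text
time_s: 15.15
position: [0.5607, -0.0431, -0.0273]
tool_rot: [[-0.195, 0.981, 0.0], [0.981, 0.195, -0.0], [-0.0, -0.0, -1.0]]
ft_force: [0.6, 1.3, -0.9]
grip_width: 0.0501
gripper_force: 0.4
```

Emit:
{"api": "move_arm", "payload": {
  "plan": [
    [0,0,0,-0.7,0,0,0.18],
    [0,0,0,-1.2,0,0,0.18],
    [0,0,0,-1.4,0,0,0.18],
    [0,0,0,-1.4,0,0,0.18]
  ]
}}

```text
time_s: 15.55
position: [0.5633, -0.0559, -0.0272]
tool_rot: [[-0.195, 0.981, 0.0], [0.981, 0.195, -0.0], [-0.0, 0.0, -1.0]]
ft_force: [0.8, 0.1, -0.2]
grip_width: 0.0505
gripper_force: 0.0
```

Emit:
{"api": "move_arm", "payload": {
  "plan": [
    [0,0,0,1,0,0,0.18],
    [0,0,0,2,0,-2,0.18],
    [0,0,0,2,0,-7,0.18],
    [0,0,0,2,0,-12,0.18],
    [0,0,0,2,0,-17,0.18]
  ]
}}

```text
time_s: 16.05
position: [0.5587, -0.0349, 0.1447]
tool_rot: [[-0.196, 0.981, -0.0], [0.981, 0.196, 0.0], [0.0, -0.0, -1.0]]
ft_force: [0.7, 0.0, 0.5]
grip_width: 0.0505
gripper_force: 0.0
```

Emit:
{"api": "move_arm", "payload": {
  "plan": [
    [0,0,0,2,-5,-4,0.18],
    [0,0,0,2,-10,-6,0.18],
    [0,0,0,2,-15,-6,0.18],
    [0,0,0,2,-20,-6,0.18],
    [0,0,0,2,-20,-6,0.18]
  ]
}}

```text
time_s: 16.55
position: [0.3557, -0.0543, 0.2029]
tool_rot: [[-0.195, 0.981, -0.0], [0.981, 0.195, -0.0], [-0.0, -0.0, -1.0]]
ft_force: [0.1, 0.5, -0.0]
grip_width: 0.0505
gripper_force: 0.0
```

```bash
cat >> chk.py <<'E'
p=env.get_image("top");q=env.get_image("side")
cv2.imwrite("pics/fin.png",np.hstack([cv2.resize(p["color"][120:350,130:510],(400,242)),cv2.resize(q["color"][150:392,100:500],(400,242))])[:,:,::-1])
E
python3 chk.py
```

```text
tcp [-0.2037 -0.1063  0.2029] [ 0.06    0.4634 -0.0402] 16.55
top 0.96 [257. 378.] [-0.2235  0.1845  0.017 ]
top 0.84 [353. 342.] [-0.1919 -0.0221  0.017 ]
top 0.6 [420. 234.] [ 0.0042 -0.2108  0.017 ]
top 0.91 ((-195.8323516845703, -23.777530670166016), (98.71300506591797, 99.34612274169922), 8.67888355255127)
top 0.74 ((0.3750343322753906, -210.6624755859375), (105.0217514038086, 104.36206817626953), 0.4800916016101837)
top 0.57 ((-224.99691772460938, 184.1981201171875), (98.69393157958984, 97.93293762207031), 19.227712631225586)
top 0.16 ((210.1818389892578, 346.3908996582031), (128.7478790283203, 129.54910278320312), 34.75630187988281)
side 0.93 [391. 286.] [-0.1967 -0.0134  0.017 ]
side 0.71 [346. 206.] [ 0.0025 -0.2175  0.017 ]
side 0.69 [368. 360.] [-0.2284  0.1931  0.017 ]
side 0.77 ((-1.9671440124511719, -205.0384521484375), (108.74116516113281, 100.97164154052734), 89.533935546875)
side 0.68 ((-199.7312774658203, -9.569931030273438), (98.01834106445312, 105.91112518310547), 9.405067443847656)
side 0.57 ((-228.6746063232422, 195.32406616210938), (103.1467056274414, 107.13658142089844), 21.166152954101562)
```

View pics/fin.png

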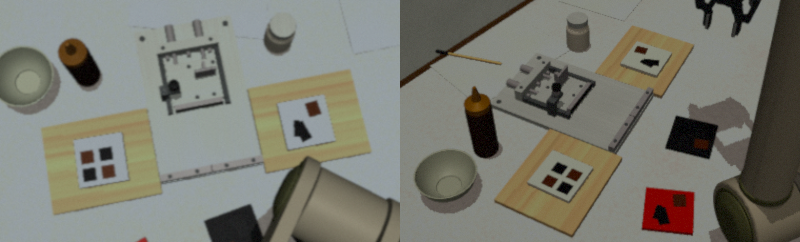

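The final views show the tile at (305,122) in the left half, wholly on the empty board (middle x≈0, y≈-0.21). The jaw is still parked, the finished tile, bottle, jar and bowl are in place, and the arm is clear. I'll hand the job in.

```bash
python3 -c "
from rig import env
print(env.close_job())"
```

```text
the job is handed in; nothing more can be done
None
```

The job is handed in: the jaw is parked open on its stop pin, the decorated tile lies wholly on the empty board, and the finished tile, bottle, jar and bowl stand where they were (about 17 s of the 48 s used).

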